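Monthly test of the hallway residual-current safety box

ROBOT

A 6-joint arm with a two-finger parallel gripper is mounted at the origin on the work surface. World frame = base frame: x ahead of the robot, y to its left, z up, the work surface at z = 0. Lengths are in m, angles in rad, forces in N, time in s.
With the tool pointing down it reaches from about 0.4 to 0.825 m from the base axis. Payload 7 kg.
Tool frame: the origin (TCP) lies between the finger pads; the fingertips stand 14 mm ahead of it and the grasp point (between the pads) lies 5 mm behind it; y points along the fingers, x is the direction in which the jaws open and shut, and the axes are right-handed (so a half turn about y gives the same grasp; the last joint's range is limited). The gripper opens to 85 mm and grips with 20 to 120 N. Pads are 22 mm wide; open, the fingers measure 114 mm over their backs; the gripper's body (76 mm by 85 mm) begins 54 mm behind the grasp point. The pads swing forward as they close: fully open they stand 13 mm farther back than shut.
Start: joints at [-0.88, 0.359, 0.012, 0, -1.224, -0.288], TCP at [0.265, -0.621, 0.245] pointing down, gripper open.
Joint ranges: [-3.07, 3.07], [-1.43, 2.12], [-1.02, 1.25], [-3.03, 1.67], [-3.05, -0], [-3.03, 3.03]. Speed limits (rad/s): [2.39, 2.39, 3.01, 3.14, 3.14, 3.14].

INTERFACE

Orientations are given as [roll, pitch, yaw] about the fixed x, y, z axes, in that order (R = Rz(yaw) Ry(pitch) Rx(roll)).
In Python, from rig import r gives the robot as it stands.
- The arm moves only by the tool move_arm, never from a script. Its argument "targets" is a list of rows, each an object of numbers: "tx", "ty", "tz": the shift along the tool's x, y, z in mm; "wx", "wy", "wz": the turn, a rotation vector about the tool's x, y, z in rad. A call has 1 to 5 rows; each row shifts and turns the pose as measured when the row begins, along the tool's axes as they then stand; what a row does not reach is not made up. A row lasts 1/10 s, in which the tool goes at most 50 mm and 8.59 degrees, less where a joint would pass 70% of its speed; a pose out of reach is approached as far as the arm can. A call with a gripper value outside its range is refused whole. "grip" is the finger opening in mm, from 0 to 85.4, set as the call begins (left out, the last holds). The fingers move at their own pace and stop on an object; "squeeze" is the grip in N (left out, the last holds). Time passes only in rows, so rows that do not move let the fingers close. It gives the time, the measured TCP pose, the force and the opening at its end, in the units of the state.
- r.get_state(): the state, without advancing time (a new reading comes with each control period).
- r.snapshot(name): name is "scene" or "top" or "wrist"; returns a dict with "image" (400x640x3 uint8, blue, green, red), "range_z" (400x640 float32, m along the optical axis (not along the pixel's ray), 0 where there is no reading), "mtx" (3x3 intrinsics, pixels), "rvec" (rotation vector, rad) and "tvec" (3), from world to camera coordinates, as OpenCV has them. Camera axes: x right, y down, z forward; pixel columns grow to the right and rows downward; lengths in m; the calibration is good to about 2 mm. A picture is of the moment at which its call begins.
- r.close_job(): hands the job in, once; it reports no verdict.
The state is a dict: "t": time; "joints": joint angles; "qvel": joint speeds; "joint_efforts": joint torques, N m; "eef_pos": TCP position; "tool_rot": TCP orientation; "force": force on the tool from outside, world axes, zero at the start; "ft_torque": the same for the moment, N m; "width": opening from 0.0 (shut) to 1.0 (fully open).
Only numpy, scipy, OpenCV 4.12 (cv2) and the standard library are available. Lean on these libraries where they do the work, as an engineer would, in place of code of your own. Each camera call takes 0.05 s, during which the arm holds its last target. There are 200 camera calls.

TASK

Test the hallway safety box: press the test button so that the lever drops, then lift the lever back up until it stays up by itself with the button out again. Finally swing the clear cover fully down over the panel without slamming it, and leave the other things on the console where they are.

Things in the scene. Friction and masses are not known exactly. Their poses are not given: they have to be found in the camera images.
- unit: White fixed wedge box, 280 wide (y), 178 deep (x), 123 mm high at the back. Origin: on the console top; z up. x runs from its low edge to its tall back (yaw 1.2 to 2.15: the panel looks to the robot's right). Panel slopes 32 deg, from x -95 z 30 to x 53 z 123 mm: normal n=(-sin32,0,cos32), up-slope u=(cos32,0,sin32). The open cover roofs it: come in tilted, along -n.
- button_top (a point): End face centre of the only push button: black, round, 32 mm across, at unit y -65 mm on the panel, farther from the robot than the lever, in a white collar 46 mm across; stands 20 mm off the panel, 13 mm off the collar. Pressed straight in along -n.
- button (a joint): Travel of the test button, m: 0 out, 0.009 fully in. Spring return, 2 N to start, 5.6 N fully in; at about 0.006 to 0.007 it frees the lever.
- lever_tip (a point): Middle of the rounded end bar (14 mm thick, 70 mm wide along y) of the black paddle lever on the panel, nearer the robot than the button, 38 mm from the pivot; paddle 10 mm thick. Moves with the lever. Up: leans 20 deg up-slope from n; dropped: 37 deg down-slope from n.
- lever_pivot (a point): Middle of the lever's hinge axis, in the panel's surface 85 mm up the slope from its front edge, at unit y +55 mm; the axis runs along the unit's y.
- lever (a joint): Lever angle, rad: 0 up, held by the catch (rests 0 to 0.05); 1.0 dropped; stop at -0.15. A spring drives it down. To set: push it up-slope to the stop and let go (a closed fingertip on its down-slope side, 25 mm off the panel, does it with under 10 N); the catch snaps in as it passes 0, moving the button in and out on the way.
- cover_hinge (a point): Middle of the cover's hinge axis, along the unit's y, 50 mm above the panel (along n) at the upper end of the slope. Posts 16 x 18 mm, 50 mm high, carry it at unit y -128 and +128 mm.
- cover_edge (a point): Middle of the free edge, outer face, of the clear cover, 170 mm from the hinge axis. Pane 280 mm wide, 4 mm thick (inner face in line with the hinge axis), 30 mm side flanges and 16 mm front lip on the inner side, white strip at the free edge. Moves with the cover.
- cover (a joint): Cover angle, rad: 0 shut (pane parallel to the panel, 50 mm over it); starts at 1.7 to 1.95, standing open and leaning 10 to 25 deg from vertical over the panel. A stiff hinge holds it where it is left; 2 to 4 N near the free edge moves it. Shut it by pushing its outer (back) face towards the unit's -x, then down along the arc.
- organizer: Bystander: white drawer organizer with a pull-out tray, 160 x 120 x 90 mm, fixed, behind the box. Origin: centre of underside.
- keys: Bystander: three aluminium keys on a ring, about 75 mm long, lying in front of or behind the box. Origin: centre of the ring.
- dish: Bystander: dark blue ceramic dish, 110 mm across, 35 mm high, behind or in front of the box. Origin: centre of underside.
- remote: Bystander: grey remote control, 170 x 45 x 18 mm, lying beside the box on the side away from the robot. Origin: centre of underside.
- organizer_drawer0 (a joint): Pull-out tray of the organizer, m: 0 shut. Stays shut.

How it is judged:
On the way, in this order (a step that is already met when the one before it is completed fails the run):
1. the test button is pressed in and the lever drops (value of joint button above 0.003 m and value of joint lever above 0.4 rad), for 0.02 s.
2. the lever is lifted and stays up by itself, untouched, with the button out (value of joint lever below 0.1 rad and value of joint button below 0.002 m and contact force between each of the fingers, the arm and lever below 0.3 N and value of joint cover above 0.5 rad), for 0.3 s.
At the end, for the whole second after the job is handed in: The lever is up and caught (below 0.1 rad), the button is out (less than 2 mm in), the cover is shut (within 0.06 rad) and still; keys, dish and remote lie within 15 mm of where they were and the organizer's tray is not opened (value of joint lever below 0.1 rad and value of joint button below 0.002 m and value of joint cover below 0.06 rad and velocity of joint cover above -0.05 rad/s); the robot touches nothing.
It fails at once if the keys is moved (distance of keys from where it was at the start of the episode above 0.015 m).
It fails at once if the dish is moved (distance of dish from where it was at the start of the episode above 0.015 m).
It fails at once if the remote is moved (distance of remote from where it was at the start of the episode above 0.015 m).
It fails at once if the organizer's tray is pulled out (value of joint organizer_drawer0 above 0.01 m).
It fails at once if the cover is slammed (velocity of joint cover below -3 rad/s).
It also fails if it takes over 54 s, if anything falls off the work surface, if the arm or the gripper's body presses on something with over 40 N, if the wrist force passes 120 N, or if a joint passes its speed limit or range.

## Working session

There is one attempt and no reset: what is moved stays moved. The work goes in short steps, Python scripts to look and compute and a tool call to move; the robot and the scene stay as the last step left them, time stands still between calls to the robot, and variables do not carry over. Pictures are saved under pics/ and viewed, about 8 in all and at most 12, crops included, and the job is handed in when it is done.

Besides the shell and the picture viewer there is one more tool, called after ">>>" by a JSON object that holds its "op" and its "data", one argument or row to a line. move_arm: Moves the arm, as the interface text tells. Its arguments: {"type":"object","properties":{"targets":{"type":"array"},"grip":{"type":"number"},"squeeze":{"type":"number"}},"required":["targets"]}

```bash
mkdir -p pics; ls; python3 - <<'E'
from rig import r
import cv2,numpy as np
a=r.snapshot("scene");b=r.snapshot("top")
np.savez("s0.npz",**{k+"_s":a[k] for k in a if k in("image","range_z","mtx","rvec","tvec")},**{k+"_t":b[k] for k in b if k in("image","range_z","mtx","rvec","tvec")})
cv2.imwrite("pics/scene0.png",a["image"]);cv2.imwrite("pics/top0.png",b["image"])
print(r.get_state())
E
```

```text
pics
{'t': 0.1, 'joints': array([-8.79891942e-01,  3.59280015e-01,  1.11519668e-02, -2.70592231e-04,
       -1.22411072e+00, -2.88110947e-01]), 'qvel': array([ 0.00123063, -0.00108463,  0.00246669, -0.00017117, -0.00131754,
        0.0007229 ]), 'joint_efforts': array([-1.48769406e-03, -5.84764588e+01,  2.94110280e+01,  6.95466354e+00,
       -3.19607228e-03, -8.50274432e-06]), 'eef_pos': array([ 0.26440439, -0.62061477,  0.24448764]), 'tool_rot': array([-1.57063034e+00, -1.45527548e-03,  1.97349752e+00]), 'force': array([0.45948884, 0.07022352, 0.77225083]), 'ft_torque': array([ 0.01595023, -0.02985557,  0.01307582]), 'width': 1.0002008112127128}
```

View pics/scene0.png

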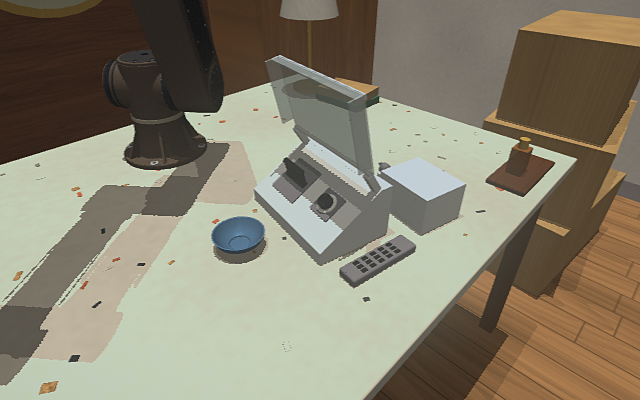

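View pics/top0.png

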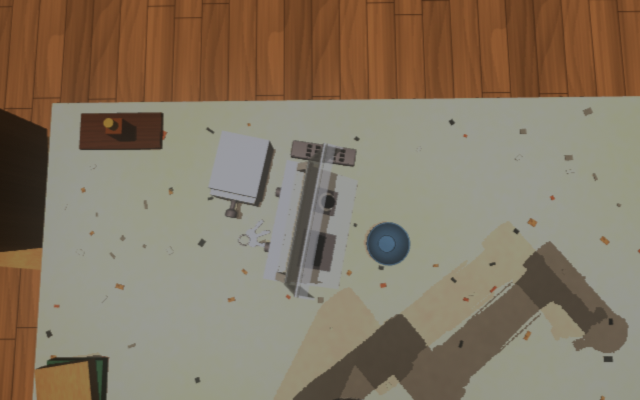

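The scene view shows the box with its cover standing open. The button is at about (326,201), the lever at (292,168) and the front bottom edge runs from (255,196) to (322,262). In the top view the button is at (329,202), the lever at (318,248), the dish at (388,244), the keys at (250,238) and the organizer at (240,168).

```bash
cat > h.py <<'E'
import numpy as np,cv2
from scipy.spatial.transform import Rotation as Ro
def cloud(im):
    "world xyz per pixel"
    K=im["mtx"];z=im["range_z"];v,u=np.mgrid[:z.shape[0],:z.shape[1]]
    c=np.stack([(u-K[0,2])*z/K[0,0],(v-K[1,2])*z/K[1,1],z],-1)
    R=cv2.Rodrigues(im["rvec"])[0]
    return (c-np.ravel(im["tvec"]))@R
def old(s):
    d=np.load("s0.npz");return {k:d[k+"_"+s] for k in("image","range_z","mtx","rvec","tvec")}
E
python3 - <<'E'
from h import *
np.set_printoptions(precision=4,suppress=True)
S=cloud(old("s"));T=cloud(old("t"))
for n,p in dict(button=(326,201),lever=(292,168),fl=(257,195),fr=(320,260),panel=(300,215),panel2=(330,228),panelmid=(312,190),cover_r=(355,88),cover_l=(270,58),cov_mid=(318,76),strip=(310,80)).items(): print("S",n,S[p[1],p[0]])
for n,p in dict(button=(329,202),lever=(318,250),dish=(388,244),keys=(245,240),org=(240,165),strip_t=(325,146),strip_b=(297,296),panel=(340,220),low1=(356,185),low2=(333,288),pane=(312,220),remote=(340,155)).items(): print("T",n,T[p[1],p[0]])
# panel-ish plane points in scene: slope normal 32deg
P=S[140:265,250:395]; n=np.cross(P[3:,:-3]-P[:-3,:-3],P[:-3,3:]-P[:-3,:-3]); n/=np.linalg.norm(n,axis=-1,keepdims=True)+1e-9
n*=np.sign(n[...,2:]) ; h=P[:-3,:-3]
m=(abs(n[...,2]-np.cos(np.radians(32)))<.04)&(h[...,2]>.02)&(h[...,2]<.13)
nn=n[m]; med=np.median(nn,0); print(m.sum(),med,np.arctan2(-med[1],-med[0]))
q=h[m]; d=q@med; c=np.median(d); k=abs(d-c)<.004
for _ in range(3):
    A=q[k];cc=A.mean(0);w=np.linalg.svd(A-cc)[2][2];w*=np.sign(w[2]);k=abs((q-cc)@w)<.003
yaw=np.arctan2(-w[1],-w[0]);print(k.sum(),w,np.degrees(np.arccos(w[2])),yaw,cc)
ux=np.array([np.cos(yaw),np.sin(yaw),0]);uy=np.array([-ux[1],ux[0],0])
print("x0 from plane:", cc@ux-(-.095+(cc[2]-.03)/np.tan(np.radians(32))), "y range", np.percentile(q[k]@uy,[0,1,99,100]), "z range",np.percentile(q[k][:,2],[1,99]))
E
```

```text
S button [0.611  0.0443 0.0896]
S lever [0.492  0.0609 0.1114]
S fl [0.4088 0.0195 0.0197]
S fr [ 0.6653 -0.029   0.0123]
S panel [0.5634 0.015  0.0445]
S panel2 [0.6479 0.0174 0.0557]
S panelmid [0.5463 0.0685 0.0749]
S cover_r [0.1574 0.6813 0.0539]
S cover_l [-0.5248  0.8412 -0.0005]
S cov_mid [0.5593 0.0738 0.3279]
S strip [0.5242 0.0879 0.3091]
T button [0.6032 0.0435 0.0881]
T lever [0.4885 0.0706 0.1199]
T dish [ 0.5024 -0.1097  0.0057]
T keys [0.5152 0.2621 0.002 ]
T org [0.6954 0.2594 0.0907]
T strip_t [0.6766 0.0548 0.3325]
T strip_b [0.4098 0.1059 0.3318]
T panel [0.5625 0.0156 0.0473]
T low1 [ 0.6529 -0.0271  0.0341]
T low2 [0.3942 0.0346 0.0372]
T pane [0.5424 0.0791 0.3317]
T remote [0.7356 0.012  0.0174]
2106 [-0.1369 -0.4824  0.8486] 1.2942100680341868
1794 [-0.1025 -0.5206  0.8477] 32.04239264934112 1.3764509593793297 [0.5607 0.0662 0.0754]
x0 from plane: 0.19562795214778325 y range [-0.655  -0.6527 -0.3818 -0.3755] z range [0.0306 0.1205]
```

```bash
cat >> h.py <<'E'
yaw=1.3765
ux=np.array([np.cos(yaw),np.sin(yaw),0]);uy=np.array([-ux[1],ux[0],0]);ez=np.array([0,0,1.])
O=.1956*ux-.5165*uy
U=np.stack([ux,uy,ez],1)            # unit->world
s,c=np.sin(np.radians(32)),np.cos(np.radians(32))
nU=np.array([-s,0,c]);uU=np.array([c,0,s]);F=np.array([-.095,0,.03]) # front edge of slope
def toP(w): # world -> panel coords (upslope from front edge, unit y, height off panel)
    p=(w-O)@U-F
    return np.stack([p@uU,p[...,1],p@nU],-1)
def fromP(a,y,h): return O+U@(F+a*uU+h*nU+np.array([0,y,0]))
E
python3 - <<'E'
from h import *
np.set_printoptions(precision=4,suppress=True)
for k in "st":
    im=old(k);W=cloud(im);P=toP(W);dark=im["image"].max(-1)<60
    ok=(P[...,0]>.0)&(P[...,0]<.18)&(abs(P[...,1])<.14)&(im["range_z"]>0)
    m=ok&(abs(P[...,2])<.006); print(k,"panel resid",np.median(P[m][:,2]),"y ext",np.percentile(P[m][:,1],[.5,99.5]),"a ext",np.percentile(P[m][:,0],[.5,99.5]))
    b=ok&dark&(P[...,2]>.015)&(P[...,2]<.026)&(P[...,1]<-.03)
    q=P[b];print("btn",b.sum(),np.median(q,0),(q.max(0)+q.min(0))/2,np.ptp(q,axis=0))
    l=ok&dark&(P[...,2]>.01)&(P[...,2]<.06)&(P[...,1]>0)
    q=P[l];print("lev",l.sum(),np.median(q,0),q.min(0),q.max(0))
    cv=(P[...,1]>-.16)&(P[...,1]<.16)&(W[...,2]>.2)&(W[...,2]<.36)&(abs(P[...,0]-.15)<.1)
    q=((W[cv]-O)@U);print("cover",cv.sum(),np.percentile(q,[1,50,99],axis=0))
print(ux,uy,O)
E
```

```text
s panel resid 0.0003177708572049209 y ext [-0.139   0.1369] a ext [0.0006 0.1786]
btn 70 [ 0.0841 -0.0695  0.0196] [ 0.082  -0.0692  0.0185] [0.0292 0.0286 0.0069]
lev 55 [0.0943 0.0593 0.0394] [0.0807 0.0159 0.0109] [0.1001 0.0843 0.0435]
cover 5646 [[-0.0381 -0.143   0.202 ]
 [-0.0056 -0.016   0.2744]
 [ 0.0156  0.1366  0.3305]]
t panel resid 0.0025492615101829702 y ext [-0.1388  0.1352] a ext [0.0006 0.1796]
btn 99 [ 0.0828 -0.0675  0.023 ] [ 0.0819 -0.0681  0.0205] [0.0258 0.0299 0.0102]
lev 196 [0.0976 0.0513 0.0437] [0.0817 0.0145 0.0112] [0.1033 0.0876 0.0497]
cover 3488 [[-0.0358 -0.1412  0.204 ]
 [-0.0111  0.0003  0.3286]
 [ 0.0189  0.1343  0.3345]]
[0.1931 0.9812 0.    ] [-0.9812  0.1931  0.    ] [0.5445 0.0922 0.    ]
```

```bash
cat >> h.py <<'E'
O=O-.002*uy
RA=np.stack([U@uU,-(U@nU),np.cross(U@uU,-(U@nU))],1)  # tool: y into panel, x upslope
def cur():
    from rig import r
    s=r.get_state();return np.array(s["eef_pos"]),Ro.from_euler("xyz",s["tool_rot"]),s
def plan(ps,Rs,ns):
    "suggest rows (tx ty tz mm, wx wy wz) through poses"
    p,R,s=cur();print("t %.2f"%s["t"],"p",p.round(4),"rpy",np.round(s["tool_rot"],3),"F",np.round(s["force"],1),"w",round(s["width"],2),"q",np.round(s["joints"],2))
    for pe,Re,n in zip(ps,Rs,ns):
        Re=Ro.from_matrix(Re) if not isinstance(Re,Ro) else Re
        dw=(R.inv()*Re).as_rotvec()/n
        for i in range(n):
            dp=(pe-p)/(n-i);t=R.inv().apply(dp)*1000
            print(np.round(t,1),np.round(dw,3)); p=p+dp;R=R*Ro.from_rotvec(dw)
        print("-- at",p.round(4))
E
python3 - <<'E'
from h import *
plan([fromP(.083,-.065,.114)],[RA],[15])
E
```

```text
t 0.10 p [ 0.2644 -0.6206  0.2445] rpy [-1.571e+00 -1.000e-03  1.973e+00] F [0.5 0.1 0.8] w 1.0 q [-0.88  0.36  0.01 -0.   -1.22 -0.29]
[ 29.2   5.  -36.3] [-0.011  0.039 -0.036]
[ 30.4   6.4 -35.1] [-0.011  0.039 -0.036]
[ 31.4   7.9 -33.8] [-0.011  0.039 -0.036]
[ 32.4   9.4 -32.5] [-0.011  0.039 -0.036]
[ 33.3  11.  -31.1] [-0.011  0.039 -0.036]
[ 34.   12.5 -29.7] [-0.011  0.039 -0.036]
[ 34.7  14.1 -28.2] [-0.011  0.039 -0.036]
[ 35.2  15.7 -26.7] [-0.011  0.039 -0.036]
[ 35.6  17.2 -25.1] [-0.011  0.039 -0.036]
[ 35.9  18.8 -23.5] [-0.011  0.039 -0.036]
[ 36.1  20.3 -21.9] [-0.011  0.039 -0.036]
[ 36.1  21.9 -20.3] [-0.011  0.039 -0.036]
[ 36.1  23.4 -18.6] [-0.011  0.039 -0.036]
[ 35.9  24.9 -17. ] [-0.011  0.039 -0.036]
[ 35.6  26.4 -15.3] [-0.011  0.039 -0.036]
-- at [ 0.5939 -0.0042  0.1707]
```

>>> {"op": "move_arm", "data": {
  "targets": [
    {"tx": 29, "ty": 5, "tz": -36, "wx": -0.011, "wy": 0.039, "wz": -0.036},
    {"tx": 30, "ty": 6, "tz": -35, "wx": -0.011, "wy": 0.039, "wz": -0.036},
    {"tx": 31, "ty": 8, "tz": -34, "wx": -0.011, "wy": 0.039, "wz": -0.036},
    {"tx": 32, "ty": 9, "tz": -32, "wx": -0.011, "wy": 0.039, "wz": -0.036},
    {"tx": 33, "ty": 11, "tz": -31, "wx": -0.011, "wy": 0.039, "wz": -0.036}
  ],
  "grip": 0,
  "squeeze": 30
}}

```text
t: 0.6
eef_pos: [0.3744, -0.4133, 0.2173]
tool_rot: [-1.604, -0.195, 1.767]
force: [0.8, -0.4, -0.0]
width: 0.142
```

>>> {"op": "move_arm", "data": {
  "targets": [
    {"tx": 34, "ty": 12, "tz": -30, "wx": -0.011, "wy": 0.039, "wz": -0.036},
    {"tx": 35, "ty": 14, "tz": -28, "wx": -0.011, "wy": 0.039, "wz": -0.036},
    {"tx": 35, "ty": 15, "tz": -27, "wx": -0.011, "wy": 0.039, "wz": -0.036},
    {"tx": 35, "ty": 16, "tz": -25, "wx": -0.011, "wy": 0.039, "wz": -0.036}
  ]
}}

```text
t: 1.0
eef_pos: [0.4677, -0.2435, 0.1994]
tool_rot: [-1.603, -0.353, 1.602]
force: [1.0, -0.9, 0.6]
width: 0.002
```

```bash
python3 - <<'E'
from h import *
plan([fromP(.083,-.065,.114)],[RA],[8])
E
```

```text
t 1.00 p [ 0.4677 -0.2435  0.1994] rpy [-1.603 -0.353  1.602] F [ 1.  -0.9  0.6] w 0.0 q [-0.36  0.27 -0.13 -0.35 -1.3  -1.06]
[ 26.4  14.1 -16.3] [-0.008  0.026 -0.025]
[ 26.4  14.9 -15.5] [-0.008  0.026 -0.025]
[ 26.4  15.6 -14.7] [-0.008  0.026 -0.025]
[ 26.4  16.4 -13.8] [-0.008  0.026 -0.025]
[ 26.3  17.2 -13. ] [-0.008  0.026 -0.025]
[ 26.2  18.  -12.2] [-0.008  0.026 -0.025]
[ 26.   18.7 -11.4] [-0.008  0.026 -0.025]
[ 25.8  19.5 -10.5] [-0.008  0.026 -0.025]
-- at [ 0.5939 -0.0042  0.1707]
```

>>> {"op": "move_arm", "data": {
  "targets": [
    {"tx": 26, "ty": 14, "tz": -16, "wx": -0.008, "wy": 0.026, "wz": -0.025},
    {"tx": 26, "ty": 15, "tz": -15, "wx": -0.008, "wy": 0.026, "wz": -0.025},
    {"tx": 26, "ty": 15, "tz": -15, "wx": -0.008, "wy": 0.026, "wz": -0.025},
    {"tx": 26, "ty": 16, "tz": -14, "wx": -0.008, "wy": 0.026, "wz": -0.025}
  ]
}}

```text
t: 1.4
eef_pos: [0.5328, -0.1184, 0.1839]
tool_rot: [-1.587, -0.462, 1.487]
force: [0.4, -0.6, 0.1]
width: 0.0
```

>>> {"op": "move_arm", "data": {
  "targets": [
    {"tx": 26, "ty": 16, "tz": -13, "wx": -0.008, "wy": 0.026, "wz": -0.025},
    {"tx": 26, "ty": 17, "tz": -12, "wx": -0.008, "wy": 0.026, "wz": -0.025},
    {"tx": 26, "ty": 17, "tz": -11, "wx": -0.008, "wy": 0.026, "wz": -0.025},
    {"tx": 25, "ty": 17, "tz": -10, "wx": -0.008, "wy": 0.026, "wz": -0.025}
  ]
}}

```text
t: 1.8
eef_pos: [0.596, 0.0026, 0.1731]
tool_rot: [-1.555, -0.567, 1.361]
force: [0.4, -0.4, 0.1]
width: -0.002
```

```bash
python3 - <<'E'
from h import *
plan([fromP(.083,-.065,.044)],[RA],[3])
print(toP(cur()[0]))
from rig import r
a=r.snapshot("scene")["image"];b=r.snapshot("wrist")["image"]
cv2.imwrite("pics/a1.png",np.hstack([cv2.resize(a[0:300,200:500],(400,400)),cv2.resize(b,(400,250))[:, :] if 0 else cv2.copyMakeBorder(cv2.resize(b,(400,250)),0,150,0,0,0)]))
E
```

```text
t 1.80 p [0.596  0.0026 0.1731] rpy [-1.555 -0.567  1.361] F [ 0.4 -0.4  0.1] w -0.0 q [-0.06  0.33 -0.09 -0.62 -1.15 -1.46]
[-2.6 22.7  0.1] [-0.002 -0.004  0.003]
[-2.6 22.7  0.1] [-0.002 -0.004  0.003]
[-2.5 22.8  0.2] [-0.002 -0.004  0.003]
-- at [0.601  0.0322 0.1113]
[ 0.09027981 -0.06574774  0.11227837]
```

View pics/a1.png

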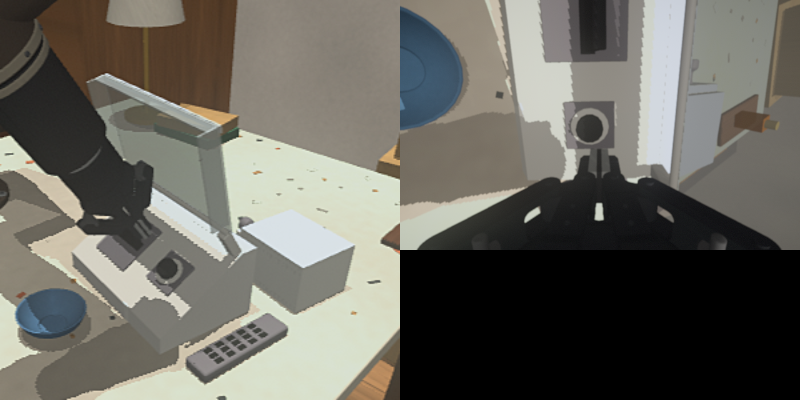

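The gripper is shut and tilted over the panel. In the wrist view the button at (589,127) is in line with the fingertips at (598,155), which are about 7 mm too far up-slope, as the numbers also say. Going down now.

>>> {"op": "move_arm", "data": {
  "targets": [
    {"tx": -3, "ty": 23, "tz": 0, "wx": -0.002, "wy": -0.004, "wz": 0.003},
    {"tx": -3, "ty": 23, "tz": 0, "wx": -0.002, "wy": -0.004, "wz": 0.003},
    {"tx": -2, "ty": 22, "tz": 0},
    {"tx": 0, "ty": 0}
  ]
}}

```text
invalid input
```

```bash
python3 - <<'E'
from h import *
plan([fromP(.083,-.065,.0275)],[RA],[3])
print(toP(cur()[0]))
E
```

```text
t 1.90 p [0.5961 0.0041 0.1724] rpy [-1.554 -0.567  1.362] F [-0.5 -0.2  0.5] w -0.0 q [-0.05  0.33 -0.09 -0.62 -1.15 -1.46]
[-3.  27.8 -0.1] [-0.003 -0.004  0.003]
[-2.9 27.8  0. ] [-0.003 -0.004  0.003]
[-2.8 27.8  0.1] [-0.003 -0.004  0.003]
-- at [0.6027 0.0408 0.0973]
[ 0.09122691 -0.0656058   0.11096705]
```

>>> {"op": "move_arm", "data": {
  "targets": [
    {"tx": -3, "ty": 22, "tz": 0, "wx": -0.002, "wy": -0.004, "wz": 0.003},
    {"tx": -3, "ty": 22, "tz": 0, "wx": -0.002, "wy": -0.004, "wz": 0.003},
    {"tx": -2, "ty": 22, "tz": 0, "wx": -0.002, "wy": -0.004, "wz": 0.003},
    {"tx": 0, "ty": 0, "tz": 0, "wx": 0, "wy": 0, "wz": 0}
  ]
}}

```text
t: 2.3
eef_pos: [0.6008, 0.0327, 0.1101]
tool_rot: [-1.568, -0.557, 1.378]
force: [-1.0, 0.0, -0.1]
width: -0.002
```

```bash
python3 - <<'E'
from h import *
plan([fromP(.083,-.065,.0275)],[RA],[3])
print(toP(cur()[0]))
E
```

```text
t 2.30 p [0.6008 0.0327 0.1101] rpy [-1.568 -0.557  1.378] F [-1.   0.  -0.1] w -0.0 q [-0.    0.39 -0.15 -0.65 -1.02 -1.41]
[ 0.1  5.1 -0.1] [-0.001  0.001 -0.001]
[ 0.1  5.1 -0.1] [-0.001  0.001 -0.001]
[ 0.1  5.1 -0.1] [-0.001  0.001 -0.001]
-- at [0.6027 0.0408 0.0973]
[ 0.08276166 -0.06469389  0.04277094]
```

>>> {"op": "move_arm", "data": {
  "targets": [
    {"tx": 0, "ty": 5, "tz": 0, "wx": 0, "wy": 0, "wz": 0},
    {"tx": 0, "ty": 5, "tz": 0, "wx": 0, "wy": 0, "wz": 0},
    {"tx": 0, "ty": 4, "tz": 0, "wx": 0, "wy": 0, "wz": 0},
    {"tx": 0, "ty": 2, "tz": 0, "wx": 0, "wy": 0, "wz": 0}
  ]
}}

```text
t: 2.7
eef_pos: [0.6024, 0.0396, 0.0981]
tool_rot: [-1.569, -0.556, 1.38]
force: [-2.5, -0.9, 3.7]
width: -0.004
```

```bash
cat > look.py <<'E'
from h import *
import sys
from rig import r
p,R,st=cur();print(st["t"],toP(p),np.round(st["force"],2),"along n",(st["force"]@(U@nU)).round(2))
im=r.snapshot("scene")
P=toP(cloud(im));dark=im["image"].max(-1)<60
l=dark&(P[...,2]>.012)&(P[...,2]<.06)&(P[...,1]>.012)&(P[...,1]<.095)&(P[...,0]>.03)&(P[...,0]<.13)
q=P[l];print("lever px",len(q),len(q) and (np.median(q,0),np.percentile(q,5,axis=0),np.percentile(q,95,axis=0)))
if len(sys.argv)>1: cv2.imwrite(sys.argv[1],cv2.resize(im["image"][0:300,200:500],(600,600)))
E
python3 look.py pics/a2.png
```

```text
2.7 [ 0.08238192 -0.06492612  0.02886836] [-2.53 -0.85  3.68] along n 3.83
lever px 0 0
```

>>> {"op": "move_arm", "data": {
  "targets": [
    {"tx": 0, "ty": 3, "tz": 0, "wx": 0, "wy": 0, "wz": 0},
    {"tx": 0, "ty": 2, "tz": 0, "wx": 0, "wy": 0, "wz": 0}
  ]
}}

```text
t: 2.95
eef_pos: [0.6028, 0.041, 0.0957]
tool_rot: [-1.571, -0.555, 1.382]
force: [-9.8, -9.3, 20.0]
width: 0.001
```

```bash
python3 look.py pics/a3.png
```

```text
2.95 [ 0.08237028 -0.06505155  0.02602283] [-9.83 -9.26 19.96] along n 22.75
lever px 5 (array([0.05454489, 0.07342226, 0.03495979]), array([0.05432611, 0.0669644 , 0.0343118 ]), array([0.05503087, 0.08335967, 0.03604672]))
```

View pics/a3.png

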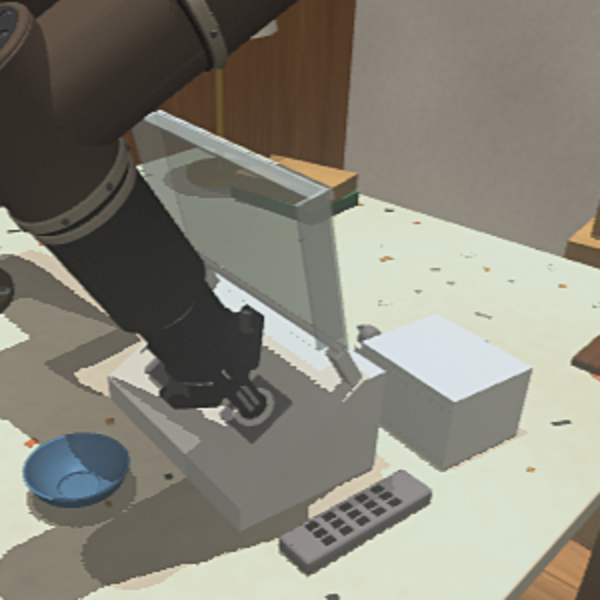

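In this picture the fingers at (250,400) hold the button fully in, and the lever is down (dark pixels at 0.055 m up the slope). Next I retract and go to the lever's down-slope side.

```bash
python3 - <<'E'
from h import *
plan([fromP(.075,-.06,.10),fromP(.015,.055,.10),fromP(.015,.055,.036)],[RA]*3,[3,4,3])
E
```

```text
t 3.00 p [0.6028 0.041  0.0959] rpy [-1.572 -0.555  1.383] F [-6.5 -5.7 12.9] w -0.0 q [ 0.01  0.41 -0.16 -0.66 -0.99 -1.4 ]
[ -2.5 -24.6   1.7] [-0.001  0.002 -0.001]
[ -2.5 -24.6   1.7] [-0.001  0.002 -0.001]
[ -2.5 -24.6   1.7] [-0.001  0.002 -0.001]
-- at [ 0.5891 -0.0026  0.1545]
[-15.   -0.   28.8] [0. 0. 0.]
[-15.   -0.   28.8] [0. 0. 0.]
[-15.   -0.   28.7] [0. 0. 0.]
[-15.   -0.   28.7] [0. 0. 0.]
-- at [ 0.4664 -0.0303  0.1228]
[-0.  21.3  0. ] [0. 0. 0.]
[-0.  21.3  0. ] [0. 0. 0.]
[-0.  21.3  0. ] [0. 0. 0.]
-- at [0.473  0.003  0.0685]
```

>>> {"op": "move_arm", "data": {
  "targets": [
    {"tx": 0, "ty": -22, "tz": 0, "wx": 0, "wy": 0, "wz": 0},
    {"tx": -4, "ty": -26, "tz": 2, "wx": 0, "wy": 0, "wz": 0},
    {"tx": -4, "ty": -26, "tz": 3, "wx": 0, "wy": 0, "wz": 0},
    {"tx": -15, "ty": 0, "tz": 29, "wx": 0, "wy": 0, "wz": 0},
    {"tx": -15, "ty": 0, "tz": 29, "wx": 0, "wy": 0, "wz": 0}
  ]
}}

```text
t: 3.5
eef_pos: [0.5317, -0.0185, 0.1413]
tool_rot: [-1.582, -0.555, 1.387]
force: [-1.0, -1.0, -0.2]
width: 0.0
```

>>> {"op": "move_arm", "data": {
  "targets": [
    {"tx": -15, "ty": 0, "tz": 29, "wx": 0, "wy": 0, "wz": 0},
    {"tx": -15, "ty": 0, "tz": 29, "wx": 0, "wy": 0, "wz": 0},
    {"tx": 0, "ty": 0, "tz": 0, "wx": 0, "wy": 0, "wz": 0}
  ]
}}

```text
t: 3.8
eef_pos: [0.4663, -0.0335, 0.1241]
tool_rot: [-1.585, -0.556, 1.386]
force: [1.0, -0.5, 0.5]
width: 0.004
```

```bash
python3 look.py pics/a4.png; python3 - <<'E'
from h import *
plan([fromP(.015,.055,.036)],[RA],[4])
E
```

```text
3.8 [0.01302535 0.05450534 0.10280421] [ 1.04 -0.54  0.55] along n 0.64
lever px 66 (array([0.05872903, 0.05615276, 0.03317074]), array([0.05376394, 0.01948309, 0.01372293]), array([0.07724656, 0.08628942, 0.03707848]))
t 3.85 p [ 0.4684 -0.0336  0.1248] rpy [-1.587 -0.555  1.387] F [ 0.9 -0.3  0. ] w 0.0 q [-0.15  0.23 -0.36 -0.65 -1.05 -1.25]
[ 0.4 16.8  0.8] [ 0.003  0.002 -0.001]
[ 0.4 16.8  0.8] [ 0.003  0.002 -0.001]
[ 0.4 16.8  0.7] [ 0.003  0.002 -0.001]
[ 0.4 16.8  0.7] [ 0.003  0.002 -0.001]
-- at [0.473  0.003  0.0685]
```

View pics/a4.png

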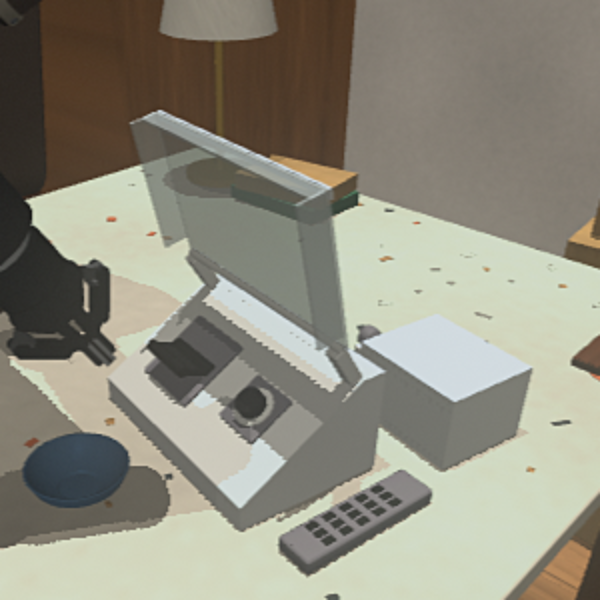

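The lever at (180,355) is down and the button at (250,400) is back out. The fingertips at (105,355) stand down-slope of the lever. Descending.

>>> {"op": "move_arm", "data": {
  "targets": [
    {"tx": 0, "ty": 17, "tz": 1, "wx": 0.003, "wy": 0.002, "wz": 0},
    {"tx": 0, "ty": 17, "tz": 1, "wx": 0.003, "wy": 0.002, "wz": 0},
    {"tx": 0, "ty": 17, "tz": 1, "wx": 0.003, "wy": 0.002, "wz": 0},
    {"tx": 0, "ty": 17, "tz": 0, "wx": 0.003, "wy": 0.002, "wz": 0},
    {"tx": 10, "ty": 0, "tz": 0, "wx": 0, "wy": 0, "wz": 0}
  ]
}}

```text
t: 4.35
eef_pos: [0.4817, 0.0109, 0.0716]
tool_rot: [-1.579, -0.554, 1.379]
force: [-0.3, -0.9, 0.3]
width: 0.003
```

```bash
python3 - <<'E'
from h import *
plan([fromP(.07,.055,.036)],[RA],[6])
p,R,s=cur();print(toP(p),"u force",s["force"]@(U@uU))
E
```

```text
t 4.35 p [0.4817 0.0109 0.0716] rpy [-1.579 -0.554  1.379] F [-0.3 -0.9  0.3] w 0.0 q [-0.07  0.3  -0.4  -0.71 -0.92 -1.24]
[ 7.6 -0.4  1.1] [ 0.001  0.    -0.001]
[ 7.6 -0.4  1.2] [ 0.001  0.    -0.001]
[ 7.6 -0.4  1.2] [ 0.001  0.    -0.001]
[ 7.6 -0.4  1.2] [ 0.001  0.    -0.001]
[ 7.6 -0.4  1.2] [ 0.001  0.    -0.001]
[ 7.6 -0.4  1.2] [ 0.001  0.    -0.001]
-- at [0.482  0.0487 0.0976]
[0.02469877 0.04800694 0.03365194] u force -0.6310086453034885
```

>>> {"op": "move_arm", "data": {
  "targets": [
    {"tx": 9, "ty": 0, "tz": 1, "wx": 0, "wy": 0, "wz": 0},
    {"tx": 9, "ty": 0, "tz": 1, "wx": 0, "wy": 0, "wz": 0},
    {"tx": 9, "ty": 0, "tz": 1, "wx": 0, "wy": 0, "wz": 0},
    {"tx": 8, "ty": 0, "tz": 1, "wx": 0, "wy": 0, "wz": 0}
  ]
}}

```text
t: 4.75
eef_pos: [0.4862, 0.041, 0.0934]
tool_rot: [-1.585, -0.55, 1.383]
force: [-1.2, -7.0, -0.7]
width: -0.0
```

```bash
python3 - <<'E'
from h import *
p,R,s=cur();print(s["t"],toP(p),"u force",s["force"]@(U@uU),s["force"]@(U@nU))
E
```

```text
4.75 [0.06199075 0.04940226 0.03599904] u force -6.402885153670426 3.218724594442709
```

>>> {"op": "move_arm", "data": {
  "targets": [
    {"tx": 7, "ty": 0, "tz": 0, "wx": 0, "wy": 0, "wz": 0},
    {"tx": 6, "ty": 0, "tz": 0, "wx": 0, "wy": 0, "wz": 0},
    {"tx": 3, "ty": 0, "tz": 0, "wx": 0, "wy": 0, "wz": 0}
  ]
}}

```text
t: 5.05
eef_pos: [0.4886, 0.0546, 0.1041]
tool_rot: [-1.589, -0.548, 1.387]
force: [0.2, -2.0, -2.4]
width: 0.004
```

```bash
python3 - <<'E'
from h import *
p,R,s=cur();print(s["t"],toP(p),"u force",s["force"]@(U@uU),s["force"]@(U@nU))
E
```

```text
5.05 [0.07939038 0.04962284 0.03782582] u force -2.9289587675750774 -1.0358872224950153
```

>>> {"op": "move_arm", "data": {
  "targets": [
    {"tx": 4, "ty": 0, "tz": 0, "wx": 0, "wy": 0, "wz": 0},
    {"tx": 3, "ty": 0, "tz": 0, "wx": 0, "wy": 0, "wz": 0}
  ]
}}

```text
t: 5.25
eef_pos: [0.4887, 0.0575, 0.1061]
tool_rot: [-1.589, -0.541, 1.387]
force: [3.3, -17.1, -19.3]
width: 0.001
```

```bash
python3 - <<'E'
from h import *
p,R,s=cur();print(s["t"],toP(p),"u force",s["force"]@(U@uU),s["force"]@(U@nU))
E
```

```text
5.25 [0.08283239 0.05013129 0.03795042] u force -23.956459309730022 -7.811471630280436
```

Hard stop reached. Backing off down-slope.

>>> {"op": "move_arm", "data": {
  "targets": [
    {"tx": -10, "ty": 0, "tz": 0, "wx": 0, "wy": 0, "wz": 0},
    {"tx": -20, "ty": 0, "tz": 0, "wx": 0, "wy": 0, "wz": 0},
    {"tx": -20, "ty": -5, "tz": 0, "wx": 0, "wy": 0, "wz": 0},
    {"tx": -10, "ty": -35, "tz": 0, "wx": 0, "wy": 0, "wz": 0},
    {"tx": -5, "ty": -40, "tz": 0, "wx": 0, "wy": 0, "wz": 0}
  ]
}}

```text
t: 5.75
eef_pos: [0.4677, -0.0361, 0.1393]
tool_rot: [-1.582, -0.546, 1.386]
force: [1.5, -0.3, 0.8]
width: 0.005
```

```bash
python3 look.py pics/a5.png
```

```text
5.75 [0.01914198 0.05258501 0.11693648] [ 1.53 -0.33  0.82] along n 0.71
lever px 90 (array([0.09000984, 0.05555819, 0.03540985]), array([0.08144927, 0.0199526 , 0.01438714]), array([0.099537  , 0.08426121, 0.0432039 ]))
```

View pics/a5.png

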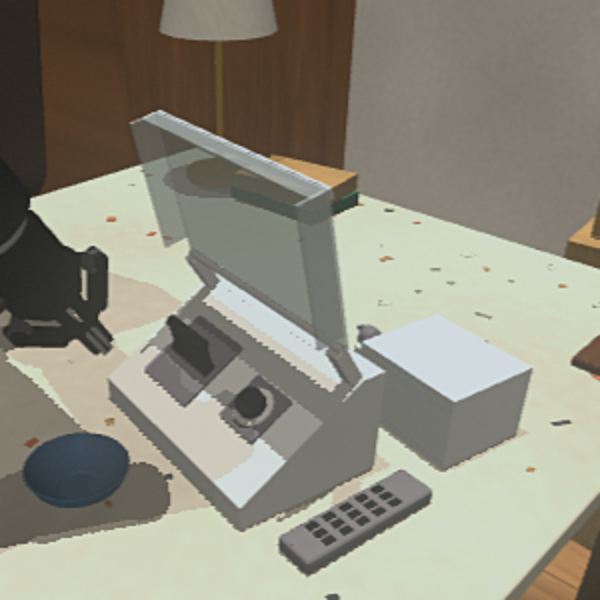

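The lever at (190,345) stands up by itself and the button is out. Now over the cover to its back.

```bash
cat >> h.py <<'E'
RV=np.stack([ux,-ez,np.cross(ux,-ez)],1)
def W(x,y,z): return O+U@np.array([x,y,z])
H=np.array([.0265,0,.1654])
def tip(th,rc,off,y): # point on outer side of pane, TCP given tool R added by caller
    al=th-np.radians(32); d=np.array([-np.cos(al),0,np.sin(al)]); no=np.array([np.sin(al),0,np.cos(al)])
    return O+U@(H+rc*d+off*no+np.array([0,y,0]))
E
python3 - <<'E'
from h import *
plan([W(-.15,.04,.27),W(-.10,.02,.42),W(.10,0,.42),W(.10,0,.315)],[RA,RV,RV,RV],[4,5,5,4])
E
```

```text
t 5.80 p [ 0.4695 -0.0397  0.1445] rpy [-1.59  -0.543  1.391] F [ 1.2 -4.7  4.4] w -0.0 q [-0.15  0.2  -0.35 -0.63 -1.08 -1.29]
[ 14.9 -27.6  -3.1] [ 0.003  0.003 -0.004]
[ 15.  -27.6  -2.9] [ 0.003  0.003 -0.004]
[ 15.1 -27.5  -2.8] [ 0.003  0.003 -0.004]
[ 15.2 -27.5  -2.7] [ 0.003  0.003 -0.004]
-- at [ 0.4783 -0.0476  0.27  ]
[ 24.4 -20.1  -4. ] [-0.    -0.     0.112]
[ 22.  -22.7  -4. ] [-0.    -0.     0.112]
[ 19.3 -25.   -4. ] [-0.    -0.     0.112]
[ 16.4 -27.   -4. ] [-0.    -0.     0.112]
[ 13.3 -28.7  -4. ] [-0.    -0.     0.112]
-- at [ 0.5076 -0.0024  0.42  ]
[40. -0. -4.] [-0. -0. -0.]
[40. -0. -4.] [-0. -0. -0.]
[40. -0. -4.] [-0. -0. -0.]
[40. -0. -4.] [-0. -0. -0.]
[40. -0. -4.] [-0. -0. -0.]
-- at [0.5658 0.1899 0.42  ]
[ 0.  26.3 -0. ] [-0. -0. -0.]
[ 0.  26.3 -0. ] [-0. -0. -0.]
[ 0.  26.3 -0. ] [-0. -0. -0.]
[ 0.  26.3 -0. ] [-0. -0. -0.]
-- at [0.5658 0.1899 0.315 ]
```

>>> {"op": "move_arm", "data": {
  "targets": [
    {"tx": 14, "ty": -28, "tz": -3, "wx": 0, "wy": 0, "wz": 0},
    {"tx": 14, "ty": -28, "tz": -3, "wx": 0, "wy": 0, "wz": 0},
    {"tx": 14, "ty": -28, "tz": -3, "wx": 0, "wy": 0, "wz": 0},
    {"tx": 14, "ty": -28, "tz": -3, "wx": 0, "wy": 0, "wz": 0},
    {"tx": 24, "ty": -20, "tz": -4, "wx": 0, "wy": 0, "wz": 0.112}
  ]
}}

```text
t: 6.3
eef_pos: [0.4815, -0.046, 0.3035]
tool_rot: [-1.583, -0.435, 1.375]
force: [1.0, -0.4, -0.7]
width: -0.001
```

>>> {"op": "move_arm", "data": {
  "targets": [
    {"tx": 22, "ty": -23, "tz": -4, "wx": 0, "wy": 0, "wz": 0.112},
    {"tx": 19, "ty": -25, "tz": -4, "wx": 0, "wy": 0, "wz": 0.112},
    {"tx": 16, "ty": -27, "tz": -4, "wx": 0, "wy": 0, "wz": 0.112},
    {"tx": 13, "ty": -29, "tz": -4, "wx": 0, "wy": 0, "wz": 0.112},
    {"tx": 0, "ty": 0, "tz": 0, "wx": 0, "wy": 0, "wz": 0}
  ]
}}

```text
t: 6.8
eef_pos: [0.5055, -0.0066, 0.4382]
tool_rot: [-1.6, 0.023, 1.363]
force: [0.2, 0.4, -0.6]
width: 0.002
```

```bash
python3 - <<'E'
from h import *
plan([W(.10,0,.42),W(.10,0,.315)],[RV,RV],[6,4])
E
```

```text
t 6.80 p [ 0.5055 -0.0066  0.4382] rpy [-1.6    0.023  1.363] F [ 0.2  0.4 -0.6] w 0.0 q [ 0.4  -0.01 -0.03  0.04 -1.54 -2.18]
[34.2  2.3 -3. ] [ 0.005 -0.002 -0.004]
[34.2  2.4 -3.1] [ 0.005 -0.002 -0.004]
[34.1  2.6 -3.2] [ 0.005 -0.002 -0.004]
[34.1  2.7 -3.3] [ 0.005 -0.002 -0.004]
[34.1  2.8 -3.4] [ 0.005 -0.002 -0.004]
[34.1  2.9 -3.5] [ 0.005 -0.002 -0.004]
-- at [0.5658 0.1899 0.42  ]
[ 0.  26.3  0. ] [ 0.  0. -0.]
[ 0.  26.3  0. ] [ 0.  0. -0.]
[ 0.  26.3  0. ] [ 0.  0. -0.]
[ 0.  26.3  0. ] [ 0.  0. -0.]
-- at [0.5658 0.1899 0.315 ]
```

>>> {"op": "move_arm", "data": {
  "targets": [
    {"tx": 34, "ty": 1, "tz": -3, "wx": 0.005, "wy": -0.002, "wz": -0.004},
    {"tx": 34, "ty": 1, "tz": -3, "wx": 0.005, "wy": -0.002, "wz": -0.004},
    {"tx": 34, "ty": 1, "tz": -3, "wx": 0.005, "wy": -0.002, "wz": -0.004},
    {"tx": 34, "ty": 1, "tz": -3, "wx": 0.005, "wy": -0.002, "wz": -0.004},
    {"tx": 34, "ty": 1, "tz": -3, "wx": 0.005, "wy": -0.002, "wz": -0.004}
  ]
}}

```text
t: 7.3
eef_pos: [0.5525, 0.1633, 0.4342]
tool_rot: [-1.574, -0.007, 1.376]
force: [0.7, -0.4, 0.4]
width: -0.002
```

>>> {"op": "move_arm", "data": {
  "targets": [
    {"tx": 34, "ty": 1, "tz": -3, "wx": 0.005, "wy": -0.002, "wz": -0.004},
    {"tx": 0, "ty": 26, "tz": 0, "wx": 0, "wy": 0, "wz": 0},
    {"tx": 0, "ty": 26, "tz": 0, "wx": 0, "wy": 0, "wz": 0},
    {"tx": 0, "ty": 26, "tz": 0, "wx": 0, "wy": 0, "wz": 0},
    {"tx": 0, "ty": 26, "tz": 0, "wx": 0, "wy": 0, "wz": 0}
  ]
}}

```text
t: 7.8
eef_pos: [0.5624, 0.2054, 0.3269]
tool_rot: [-1.565, -0.021, 1.382]
force: [-0.2, 0.4, 1.2]
width: 0.0
```

```bash
cat >> h.py <<'E'
def unit(): 
    p,R,s=cur(); t=p+.014*R.as_matrix()[:,1]
    print("tip unit",(U.T@(t-O)).round(4),"F unit",(U.T@s["force"]).round(1))
E
python3 - <<'E'
from h import *
unit()
for k in (109,107,90,75,60,45,30,15,0):
    th=np.radians(k)
    print(k,(U.T@(tip(th,.145,.004,0)-O)).round(3),(U.T@(tip(th,.145,.016,0)-O)).round(3))
plan([W(.03,0,.319)],[RV],[4])
E
```

```text
tip unit [0.1148 0.0064 0.3129] F unit [0.4 0.2 1.2]
109 [-0.002  0.     0.308] [0.009 0.    0.31 ]
107 [-0.007 -0.     0.306] [ 0.004 -0.     0.31 ]
90 [-0.047  0.     0.29 ] [-0.037  0.     0.297]
75 [-0.077  0.     0.267] [-0.069  0.     0.276]
60 [-0.1   -0.     0.237] [-0.094 -0.     0.248]
45 [-0.114  0.     0.202] [-0.111 -0.     0.214]
30 [-0.119  0.     0.164] [-0.119 -0.     0.176]
15 [-0.113 -0.     0.127] [-0.117 -0.     0.138]
0 [-0.099 -0.     0.092] [-0.105  0.     0.102]
t 7.80 p [0.5624 0.2054 0.3269] rpy [-1.565 -0.021  1.382] F [-0.2  0.4  1.2] w 0.0 q [ 0.66  0.19 -0.03 -0.02 -1.34 -2.42]
[-21.2   1.5  -1.5] [-0.001  0.001  0.005]
[-21.2   1.6  -1.5] [-0.001  0.001  0.005]
[-21.1   1.7  -1.5] [-0.001  0.001  0.005]
[-21.1   1.9  -1.5] [-0.001  0.001  0.005]
-- at [0.5523 0.1212 0.319 ]
```

>>> {"op": "move_arm", "data": {
  "targets": [
    {"tx": -22, "ty": 2, "tz": 1, "wx": 0, "wy": 0, "wz": 0.005},
    {"tx": -22, "ty": 2, "tz": 1, "wx": 0, "wy": 0, "wz": 0.005},
    {"tx": -20, "ty": 2, "tz": 1, "wx": 0, "wy": 0, "wz": 0.005},
    {"tx": -15, "ty": 2, "tz": 0, "wx": 0, "wy": 0, "wz": 0},
    {"tx": -12, "ty": 2, "tz": 0, "wx": 0, "wy": 0, "wz": 0}
  ]
}}

```text
t: 8.3
eef_pos: [0.5384, 0.1141, 0.3092]
tool_rot: [-1.554, -0.005, 1.383]
force: [0.4, 0.3, 0.0]
width: -0.002
```

```bash
python3 - <<'E'
from h import *
unit()
def Rt(al): return Ro.from_matrix(U)*Ro.from_euler("y",al)*Ro.from_matrix(U.T@RV)
# tool tilt: 0 until 90deg, growing to 32 deg at end
ps=[];Rs=[];ns=[]
for k,off,n in ((90,.016,3),(75,.015,2),(60,.012,3),(45,.010,3),(30,.008,3),(15,.006,3),(0,.003,4)):
    tilt=np.clip((90-k)/90,0,1)*np.radians(32)
    R=Rt(-tilt).as_matrix()
    ps.append(tip(np.radians(k),.145,off,0)-.014*R[:,1]);Rs.append(R);ns.append(n)
assert np.allclose(Rs[-1],RA,atol=1e-6) or print(Rs[-1],RA)
plan(ps,Rs,ns)
E
```

```text
tip unit [0.0204 0.0125 0.2952] F unit [ 0.3 -0.4  0. ]
t 8.30 p [0.5384 0.1141 0.3092] rpy [-1.554 -0.005  1.383] F [0.4 0.3 0. ] w -0.0 q [ 0.55  0.13 -0.15 -0.02 -1.31 -2.31]
[-19.   -0.7  -4. ] [-0.006  0.002  0.002]
[-19.   -0.7  -4. ] [-0.006  0.002  0.002]
[-19.   -0.6  -4. ] [-0.006  0.002  0.002]
-- at [0.5394 0.0557 0.3108]
[-16.9  10.8   0. ] [ 0.     0.    -0.047]
[-17.4  10.   -0. ] [ 0.     0.    -0.047]
-- at [0.5329 0.0225 0.2892]
[-10.2   9.5  -0. ] [-0.    -0.    -0.031]
[-10.5   9.2  -0. ] [-0.    -0.    -0.031]
[-10.8   8.9   0. ] [-0.    -0.    -0.031]
-- at [ 0.5275 -0.0048  0.2578]
[-8.1 10.9  0. ] [ 0.     0.    -0.031]
[-8.5 10.6  0. ] [ 0.     0.    -0.031]
[-8.8 10.4  0. ] [ 0.     0.    -0.031]
-- at [ 0.524  -0.0224  0.2212]
[-6.  12.1 -0. ] [-0.    -0.    -0.031]
[-6.4 11.9  0. ] [-0.    -0.    -0.031]
[-6.8 11.7  0. ] [-0.    -0.    -0.031]
-- at [ 0.5226 -0.0296  0.1814]
[-3.8 12.9  0. ] [-0.     0.    -0.031]
[-4.2 12.8  0. ] [-0.     0.    -0.031]
[-4.5 12.6  0. ] [-0.     0.    -0.031]
-- at [ 0.5233 -0.0261  0.1413]
[-1.  10.2  0. ] [ 0.     0.    -0.023]
[-1.2 10.2  0. ] [ 0.     0.    -0.023]
[-1.5 10.1 -0. ] [ 0.     0.    -0.023]
[-1.7 10.1 -0. ] [ 0.     0.    -0.023]
-- at [ 0.5261 -0.0117  0.103 ]
```

>>> {"op": "move_arm", "data": {
  "targets": [
    {"tx": -12, "ty": -1, "tz": -3, "wx": -0.006, "wy": 0, "wz": 0},
    {"tx": -12, "ty": -1, "tz": -3, "wx": -0.006, "wy": 0, "wz": 0},
    {"tx": -12, "ty": -1, "tz": -2, "wx": 0, "wy": 0, "wz": 0},
    {"tx": -12, "ty": 0, "tz": -2, "wx": 0, "wy": 0, "wz": 0},
    {"tx": -10, "ty": 0, "tz": -2, "wx": 0, "wy": 0, "wz": 0}
  ]
}}

```text
t: 8.8
eef_pos: [0.5399, 0.0507, 0.313]
tool_rot: [-1.569, -0.009, 1.383]
force: [-0.9, 1.7, -0.3]
width: 0.003
```

```bash
cat > cov.py <<'E'
from h import *
unit()
def Rt(al): return Ro.from_matrix(U)*Ro.from_euler("y",al)*Ro.from_matrix(U.T@RV)
import sys
ps=[];Rs=[];ns=[]
for a in sys.argv[1:]:
    k,off,n=a.split(",");k=float(k)
    R=Rt(-np.clip((90-k)/90,0,1)*np.radians(32)).as_matrix()
    ps.append(tip(np.radians(k),.145,float(off),0)-.014*R[:,1]);Rs.append(R);ns.append(int(n))
plan(ps,Rs,ns)
from rig import r
im=r.snapshot("top");q=(cloud(im)-O)@U
m=(abs(q[...,1])<.13)&(q[...,2]>.2)&(q[...,2]<.345)&(q[...,0]<.05)&(q[...,0]>-.16);q=q[m]
hx=q[:,0]-H[0];hz=q[:,2]-H[2];rr=np.hypot(hx,hz);e=(rr>.15)&(rr<.18)
if e.any(): print("cover deg",np.median(np.degrees(np.arctan2(hz[e],-hx[e])))+32,e.sum())
E
python3 cov.py 75,.015,2 60,.012,3 45,.010,3
```

```text
tip unit [-0.0415 -0.0014  0.299 ] F unit [ 1.5  1.2 -0.3]
t 8.80 p [0.5399 0.0507 0.313 ] rpy [-1.569 -0.009  1.383] F [-0.9  1.7 -0.3] w 0.0 q [ 0.45  0.1  -0.17 -0.01 -1.3  -2.21]
[-14.6  11.8   0.8] [-0.001  0.003 -0.042]
[-15.1  11.1   0.7] [-0.001  0.003 -0.042]
-- at [0.5329 0.0225 0.2892]
[-10.2   9.5  -0. ] [-0.    -0.    -0.031]
[-10.5   9.2  -0. ] [-0.    -0.    -0.031]
[-10.8   8.9   0. ] [-0.    -0.    -0.031]
-- at [ 0.5275 -0.0048  0.2578]
[-8.1 10.9  0. ] [ 0.    -0.    -0.031]
[-8.5 10.6  0. ] [ 0.    -0.    -0.031]
[-8.8 10.4  0. ] [ 0.    -0.    -0.031]
-- at [ 0.524  -0.0224  0.2212]
cover deg 90.71811392985308 651
```

The cover follows as planned, at about 91°. Continuing along the arc.

>>> {"op": "move_arm", "data": {
  "targets": [
    {"tx": -14, "ty": 11, "tz": 1, "wx": 0, "wy": 0, "wz": -0.042},
    {"tx": -14, "ty": 10, "tz": 1, "wx": 0, "wy": 0, "wz": -0.042},
    {"tx": -11, "ty": 9, "tz": 0, "wx": 0, "wy": 0, "wz": -0.031},
    {"tx": -11, "ty": 9, "tz": 0, "wx": 0, "wy": 0, "wz": -0.031},
    {"tx": -11, "ty": 9, "tz": 0, "wx": 0, "wy": 0, "wz": -0.031}
  ]
}}

```text
t: 9.35
eef_pos: [0.529, -0.0074, 0.261]
tool_rot: [-1.575, -0.191, 1.385]
force: [1.1, 1.4, 1.2]
width: -0.004
```

```bash
python3 cov.py 45,.010,3 30,.008,3
```

```text
tip unit [-0.0981 -0.002   0.2472] F unit [ 1.6 -0.8  1.2]
t 9.35 p [ 0.529  -0.0074  0.261 ] rpy [-1.575 -0.191  1.385] F [1.1 1.4 1.2] w -0.0 q [ 0.23  0.1  -0.23 -0.19 -1.17 -1.92]
[-7.6 12.   0.8] [ 0.001  0.003 -0.029]
[-8.  11.8  0.7] [ 0.001  0.003 -0.029]
[-8.3 11.5  0.7] [ 0.001  0.003 -0.029]
-- at [ 0.524  -0.0224  0.2212]
[-6.  12.1 -0. ] [-0.     0.    -0.031]
[-6.4 11.9  0. ] [-0.     0.    -0.031]
[-6.8 11.7  0. ] [-0.     0.    -0.031]
-- at [ 0.5226 -0.0296  0.1814]
cover deg 63.8010022266491 468
```

>>> {"op": "move_arm", "data": {
  "targets": [
    {"tx": -7, "ty": 12, "tz": 1, "wx": 0, "wy": 0, "wz": -0.03},
    {"tx": -7, "ty": 12, "tz": 1, "wx": 0, "wy": 0, "wz": -0.03},
    {"tx": -7, "ty": 12, "tz": 1, "wx": 0, "wy": 0, "wz": -0.03},
    {"tx": -6, "ty": 12, "tz": 0, "wx": 0, "wy": 0, "wz": -0.03},
    {"tx": -5, "ty": 12, "tz": 0, "wx": 0, "wy": 0, "wz": -0.03}
  ]
}}

```text
t: 9.9
eef_pos: [0.5236, -0.0264, 0.1936]
tool_rot: [-1.577, -0.345, 1.386]
force: [-0.2, 0.3, 0.3]
width: -0.001
```

```bash
python3 cov.py 15,.006,4 0,.003,4
```

```text
tip unit [-0.1157 -0.0004  0.1804] F unit [0.2 0.3 0.3]
t 9.90 p [ 0.5236 -0.0264  0.1936] rpy [-1.577 -0.345  1.386] F [-0.2  0.3  0.3] w -0.0 q [ 0.07  0.16 -0.27 -0.38 -1.07 -1.65]
[-4.4 12.3  0.2] [ 0.001  0.002 -0.03 ]
[-4.7 12.2  0.2] [ 0.001  0.002 -0.03 ]
[-5.1 12.   0.1] [ 0.001  0.002 -0.03 ]
[-5.5 11.9  0.1] [ 0.001  0.002 -0.03 ]
-- at [ 0.5233 -0.0261  0.1413]
[-1.  10.2  0. ] [ 0.     0.    -0.023]
[-1.2 10.2  0. ] [ 0.     0.    -0.023]
[-1.5 10.1 -0. ] [ 0.     0.    -0.023]
[-1.7 10.1 -0. ] [ 0.     0.    -0.023]
-- at [ 0.5261 -0.0117  0.103 ]
```

>>> {"op": "move_arm", "data": {
  "targets": [
    {"tx": -4, "ty": 12, "tz": 0, "wx": 0, "wy": 0, "wz": -0.03},
    {"tx": -5, "ty": 12, "tz": 0, "wx": 0, "wy": 0, "wz": -0.03},
    {"tx": -5, "ty": 12, "tz": 0, "wx": 0, "wy": 0, "wz": -0.03},
    {"tx": -4, "ty": 12, "tz": 0, "wx": 0, "wy": 0, "wz": -0.03}
  ]
}}

```text
t: 10.35
eef_pos: [0.5246, -0.0258, 0.1409]
tool_rot: [-1.577, -0.467, 1.387]
force: [-0.3, -0.5, 1.0]
width: -0.002
```

```bash
python3 cov.py 0,.003,6
```

```text
tip unit [-0.1133 -0.0012  0.1284] F unit [-0.6  0.2  1. ]
t 10.35 p [ 0.5246 -0.0258  0.1409] rpy [-1.577 -0.467  1.387] F [-0.3 -0.5  1. ] w -0.0 q [-0.04  0.25 -0.28 -0.54 -1.03 -1.43]
[-0.7  6.7  0.2] [ 0.     0.002 -0.015]
[-0.8  6.7  0.2] [ 0.     0.002 -0.015]
[-0.9  6.7  0.2] [ 0.     0.002 -0.015]
[-1.   6.7  0.2] [ 0.     0.002 -0.015]
[-1.2  6.6  0.2] [ 0.     0.002 -0.015]
[-1.3  6.6  0.2] [ 0.     0.002 -0.015]
-- at [ 0.5261 -0.0117  0.103 ]
```

>>> {"op": "move_arm", "data": {
  "targets": [
    {"tx": -1, "ty": 8, "tz": 0, "wx": 0, "wy": 0, "wz": -0.018},
    {"tx": -1, "ty": 8, "tz": 0, "wx": 0, "wy": 0, "wz": -0.018},
    {"tx": -1, "ty": 8, "tz": 0, "wx": 0, "wy": 0, "wz": -0.018},
    {"tx": -1, "ty": 8, "tz": 0, "wx": 0, "wy": 0, "wz": -0.018},
    {"tx": -1, "ty": 5, "tz": 0, "wx": 0, "wy": 0, "wz": -0.018}
  ]
}}

```text
t: 10.9
eef_pos: [0.527, -0.0127, 0.1038]
tool_rot: [-1.574, -0.559, 1.387]
force: [-13.0, -15.9, 47.8]
width: -0.003
```

```bash
python3 cov.py 0,.003,2; python3 look.py pics/a6.png
```

```text
tip unit [-0.0989 -0.001   0.092 ] F unit [-18.1   9.7  47.8]
t 10.90 p [ 0.527  -0.0127  0.1038] rpy [-1.574 -0.559  1.387] F [-13.  -15.9  47.8] w -0.0 q [-0.1   0.33 -0.27 -0.67 -1.02 -1.29]
[0.1 0.6 0.5] [-0.001  0.005  0.   ]
[0.1 0.6 0.5] [-0.001  0.005  0.   ]
-- at [ 0.5261 -0.0117  0.103 ]
cover deg 48.24939909288008 110
10.95 [ 0.02958585 -0.00095841  0.06925034] [-2.94 -1.45  6.16] along n 6.28
lever px 0 0
```

The cover is on its stop. Backing straight off.

>>> {"op": "move_arm", "data": {
  "targets": [
    {"tx": 0, "ty": -10, "tz": 0, "wx": 0, "wy": 0, "wz": 0},
    {"tx": 0, "ty": -30, "tz": 0, "wx": 0, "wy": 0, "wz": 0},
    {"tx": 0, "ty": -40, "tz": 0, "wx": 0, "wy": 0, "wz": 0},
    {"tx": 0, "ty": -40, "tz": 0, "wx": 0, "wy": 0, "wz": 0},
    {"tx": -20, "ty": -40, "tz": 0, "wx": 0, "wy": 0, "wz": 0}
  ]
}}

```text
t: 11.5
eef_pos: [0.5058, -0.1136, 0.2313]
tool_rot: [-1.565, -0.561, 1.387]
force: [1.7, -0.6, -0.7]
width: -0.005
```

>>> {"op": "move_arm", "data": {
  "targets": [
    {"tx": -30, "ty": -30, "tz": 0, "wx": 0, "wy": 0, "wz": 0},
    {"tx": -30, "ty": -20, "tz": 0, "wx": 0, "wy": 0, "wz": 0},
    {"tx": 0, "ty": 0, "tz": 0, "wx": 0, "wy": 0, "wz": 0}
  ]
}}

```text
t: 11.8
eef_pos: [0.4917, -0.1973, 0.2483]
tool_rot: [-1.576, -0.557, 1.392]
force: [0.2, -0.6, -0.7]
width: -0.0
```

```bash
python3 look.py pics/a7.png; python3 - <<'E'
from h import *
from rig import r
for k in("scene","top"):
    P=toP(cloud(r.snapshot(k)));m=(P[...,0]>.01)&(P[...,0]<.17)&(abs(P[...,1])<.13)&(P[...,2]>.035)&(P[...,2]<.08)
    q=P[m];print(k,len(q));
    if len(q)>50:
        q=q[abs(q[:,2]-np.median(q[:,2]))<.01];print(np.median(q[:,2]),np.polyfit(q[:,0],q[:,2],1))
print(cur()[2]["force"])
E
```

```text
11.8 [-0.05330116 -0.00200723  0.29077747] [ 0.2  -0.61 -0.7 ] along n -0.29
lever px 0 0
scene 6556
0.054052257104034364 [-0.00067462  0.05412921]
top 6722
0.05666721061755439 [-0.00207705  0.05687685]
[0.08949556 0.48455957 0.07025489]
```

View pics/a7.png

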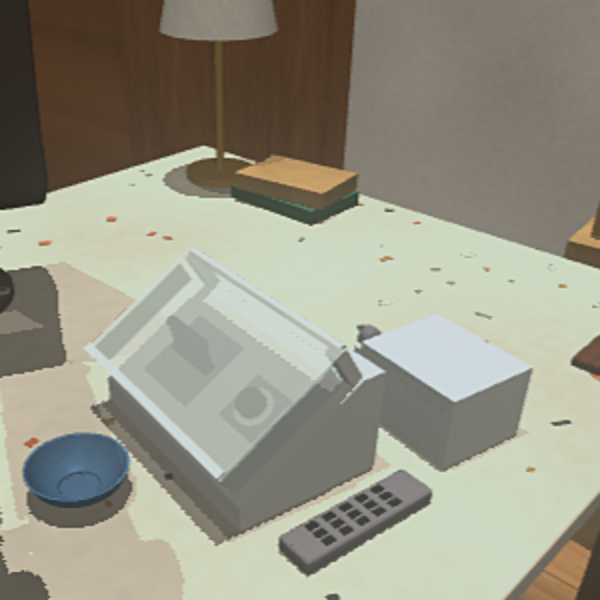

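The cover lies flat over the panel: its slope differs from the panel's by about 0.001 to 0.002, with the outer face 54 mm up. Through it the lever at (190,340) is up and the button at (250,405) is out. The dish and remote have not moved, and the arm is clear. Handing in.

```bash
python3 -c "
from rig import r
print(r.close_job())"
```

```text
the job is handed in; nothing more can be done
None
```

The safety box test is done and the job was handed in at about 12 s, well under the 54 s limit; `close_job()` gives no verdict.

- **Button and lever:** I pressed the button fully in and the lever dropped. I then pushed the lever up to its stop and backed away. It stayed up by itself, and the button came back out.
- **Cover:** I swung it down along its arc at about 1 rad/s or less. The fingertips pressed with about 50 N for a moment when it reached its stop. That is over the 40 N limit set for the arm and gripper body, but only the fingertips were touching, and the wrist limit is 120 N.
- **Last checks:**
  - The cover's outer face is parallel to the panel within 0.002 rad. It sits 54 mm off the panel in the scene camera and 57 mm in the top camera, which also read about 2 mm high on the panel itself.
  - Through the cover, the lever is up and the button is out.
  - The dish, remote and organizer look unmoved, and the arm is clear with no contact force.
- **Not checked:** I did not look at the keys again at the end. The arm never came near them.

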